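# Draw the lifter from under the stack and clip it away

## Task

Draw the flat lifter by its round handle out from under the stack (foam slab, plywood form, glue jar), through the covered guide of the stop fence, so that the stack comes down on to the board still standing, without lifting or taking anything off it or pushing it out of place. Then put the lifter away: press its handle down into both sprung clips of the little stand until both have snapped round it and it lies fully home. Leave the other things on the table where they are.

Things in the scene. Friction and masses are not known exactly. Their poses are not given: they have to be found in the camera images.
- lifter: Flat lifter, 0.16 kg: round wooden handle (20 mm diameter, 120 long) with an aluminium blade 120 x 60 x 5 mm. Origin on the underside, below the handle's middle; +x along the handle to the blade: handle x -60 to +60, blade +60 to +180 mm; z up. Blade and handle share one flat underside. Centre of mass at about x = +29. Some 100 mm of the blade starts under the stack.
- handle (a point): Middle of the lifter's handle, on its axis, 10 mm above the lifter's underside. At the start the guide's roof covers it; only the outer 36 to 42 mm of the handle stands out to be grasped, so the middle can be taken only after drawing.
- blade_tip (a point): Middle of the far end of the blade. The blade is free once this has come out of the guide, past x = -80 mm of the fence (some 200 mm of travel); until then keep it level and straight along the fence's x.
- fence: Stop fence, fixed, dark steel: 182 mm wide across y, 10 thick, 29 high, with a covered guide (inverted channel) through its middle: inside 70 wide and 24 mm high, from x = +5 to -80 mm, outside 84 x 29 mm. Origin on the board, mid-guide; +x points to the stack, -x is the way to draw. Feet 4 mm high beside the guide reach to x = -34, out to y = +-86 mm.
- slab: Dark foam slab 124 x 262 x 26 mm, bottom of the stack, lying on the blade, 6 to 18 mm behind the fence. It is dragged along until the fence stops it, then the blade slides from under it and it drops 5 mm to the board. Origin: middle of its underside; x along the 124 mm, away from the fence; z up.
- form: Plywood form board 315 x 140 x 22 mm lying on the slab, 0.42 kg. Origin: middle of its underside; x along its length; z up.
- jar: Glue jar, 72 mm diameter, 90 mm high, standing on the form. Origin: middle of its underside; z up.
- stand: Clip stand, fixed: wooden base 130 x 62 x 8 mm, two sprung steel clips, each 12 long, at x = -45 and +45 mm; 78 mm free between them. Origin on the board below its middle; x is the line of the handle in the clips (either way round); z up. Clip lips rest 16 mm apart, 58 mm above the board; flared mouth about 40 mm wide, 72 mm up. Both together need 10 to 15 N of push to snap.
- seat (a point): Where the middle of the handle's axis lies when it is fully home in both clips: 50 mm above the board, midway between the clips.
- board: Plywood bench board, 24 mm thick, fixed on the table; its top, 24 mm above the table, carries fence, stack, lifter and stand. Origin: under it, near its middle.
- tape: Small roll of black tape, 62 mm across, lying flat: bystander, on the table.
- pen: Pen, 143 mm long: bystander, on the table.
- cutter: Box cutter, 150 mm long, behind the stack: bystander, on the table.
- spool: Thread spool, 36 mm diameter, 45 mm high, standing: bystander, on the table.

How it is judged:
By the outcome, as a careful person would: the job done as asked, in the order asked, and still so for the second after the job is handed in, with the robot touching nothing.
It also fails if it takes over 51 s, if anything falls off the work surface, if the arm or the gripper's body presses on something with over 40 N, if the wrist force passes 120 N, or if a joint passes its speed limit or range.

## Robot

A 6-joint arm with a two-finger parallel gripper is mounted at the origin on a cart in front of the work surface, level with it; the furniture and walls round the work are solid. World frame = base frame: x ahead of the robot, y to its left, z up, the work surface at z = 0. Lengths are in mm, angles in rad, forces in N, time in s.
With the tool pointing down it reaches from about 350 to 875 mm from the base axis. Payload 4.2 kg.
Tool frame: the origin (TCP) lies midway between the tips of the shut fingers; the grasp point (between the pads) lies 19 mm behind it; z points along the fingers, y is the line along which they close (so a half turn about z gives the same grasp; the last joint's range is limited). The gripper opens to 85 mm and grips with 20 to 120 N. Pads are 22 mm wide; open, the fingers measure 114 mm over their backs; the gripper's body (76 mm by 85 mm) begins 54 mm behind the grasp point. The pads swing forward as they close: fully open they stand 13 mm farther back than shut.
Start: joints at [-0.844, 0.385, 0.008, 0, -1.194, -0.259], TCP at [281.838, -557.823, 231.312] pointing down, gripper open.
Joint ranges: [-3.14, 3.14], [-1.21, 2.06], [-1.07, 1.41], [-3.16, 2.05], [-2.99, -0.16], [-3.1, 3.1]. Speed limits (rad/s): [2.79, 2.79, 3.14, 3.14, 3.14, 3.14].

## Interface

Orientations are given as a unit quaternion [x, y, z, w].
In Python, from bench import sensors, get_image, camera_params, job_done gives the robot as it stands.
- The arm moves only by the tool servo_tool, never from a script. Its argument "motion" is a list of rows, each an object with "travel": the shift along the tool's x, y, z as a fraction of full scale, a list of three; "rot": the turn, a rotation vector about the tool's x, y, z as a fraction of full scale, a list of three; "hand": the opening, from 0 (shut) to 1 (fully open). In form: [{"travel": [x, y, z], "rot": [wx, wy, wz], "hand": hand}, ...]. A call has 1 to 10 rows; each row shifts and turns the commanded pose from where the row before left it, along the tool's axes as they then stand; what a row does not reach is not made up. Full scale, the value 1, is 25 cm for a shift and 360 degrees for a turn. A row lasts 1/12 s, in which the tool goes at most 41.7 mm and 7.16 degrees, less where a joint would pass 70% of its speed; a pose out of reach is approached as far as the arm can. A call with a number of a shift or a turn outside -1 to 1 is refused whole. A call with a gripper value outside its range is refused whole. The fingers move at their own pace and stop on an object; the grip force is fixed at half the most. Time passes only in rows, so rows that do not move let the fingers close. It gives the time, the measured TCP pose, the force, the opening and the grip force at its end, in the units of the state.
- sensors.read_state(): the state, without advancing time (a new reading comes with each control period).
- get_image(name): name is "scene" or "top" or "wrist"; returns (picture, depth): 400x640x3 uint8, red, green, blue; 400x640 float32, mm along the optical axis (not along the pixel's ray), 0 where there is no reading.
- camera_params(name): a dict with "camera_matrix" (3x3 intrinsics, pixels), "R" (3x3) and "t" (3): a world point X has camera coordinates R X + t; the wrist camera has in their place "mount" (4x4, takes a point from camera to tool coordinates, whose origin is the TCP and whose axes are the flange's). Camera axes: x right, y down, z forward; pixel columns grow to the right and rows downward; lengths in mm; the calibration is good to about 2 mm. A picture is of the moment at which its call begins: read the wrist's pose just before it. camera_params takes no time and is no camera call.
- job_done(): hands the job in; it is judged then, once.
The state is a dict: "clock": time; "joints": joint angles; "joint_vel": joint speeds; "joint_efforts": joint torques, N m; "position": TCP position; "ee_rot": TCP orientation; "contact_force": force on the tool from outside, world axes, zero at the start; "wrist_torque": the same for the moment, N m; "gripper_width": finger opening in mm; "grasp_force": force on a finger pad.
Only numpy, scipy, OpenCV 4.12 (cv2) and the standard library are available. Lean on these libraries where they do the work, as an engineer would, in place of code of your own. Each camera call takes 0.05 s, during which the arm holds its last target. There are 200 camera calls.

## Working session

There is one attempt and no reset: what is moved stays moved. The work goes in short steps, Python scripts to look and compute and a tool call to move; the robot and the scene stay as the last step left them, time stands still between calls to the robot, and variables do not carry over. Pictures are saved under pics/ and viewed, at most 12 in all, crops included, and the job is handed in when it is done.

Besides the shell and the picture viewer there is one more tool, called after "Call:" as name(argument=value, ...) on one line, values as JSON. servo_tool: Moves the arm, as the interface text tells. Its arguments: {"type":"object","properties":{"motion":{"type":"array"}},"required":["motion"]}

```bash
mkdir -p pics; cat > h.py <<'E'
import numpy as np, cv2
from bench import sensors, get_image, camera_params
from scipy.spatial.transform import Rotation as Ro
def cam(n, s=None):
    p=camera_params(n); K=np.array(p['camera_matrix'])
    if n=='wrist':
        s=s or sensors.read_state(); M=np.array(p['mount']); T=np.eye(4)
        T[:3,:3]=Ro.from_quat(s['ee_rot']).as_matrix(); T[:3,3]=s['position']
        C=T@M; return K,C[:3,:3],C[:3,3]
    R=np.array(p['R']);t=np.array(p['t']); return K,R.T,-R.T@t
def plane(c,uv,z):
    K,R,o=c; uv=np.atleast_2d(uv).astype(float)
    d=(R@np.linalg.inv(K)@np.c_[uv,np.ones(len(uv))].T).T
    return o+d*((z-o[2])/d[:,2])[:,None]
def pts(c,depth):
    K,R,o=c; v,u=np.mgrid[0:depth.shape[0],0:depth.shape[1]]
    d=np.stack([u,v,np.ones_like(u)],-1)@np.linalg.inv(K).T
    return (d*depth[...,None])@R.T+o
def proj(c,X):
    K,R,o=c; q=(np.atleast_2d(X)-o)@R@K.T; return q[:,:2]/q[:,2:]
E
python3 - <<'E'
from h import *
print(sensors.read_state())
for n in ['scene','top','wrist']:
    s=sensors.read_state(); im,d=get_image(n); np.savez(f'{n}0.npz',im=im,d=d); cv2.imwrite(f'pics/{n}0.png',im[...,::-1]); c=cam(n,s); print(n,c[2].round(),c[1][:,2].round(2),c[0].round().tolist())
a=[cv2.imread(f'pics/{n}0.png') for n in['scene','top']]
E
```

```text
{'clock': 0.0, 'joints': array([-8.44439446e-01,  3.85534420e-01,  6.65034037e-03, -5.06370876e-04,
       -1.19401715e+00, -2.58618447e-01]), 'joint_vel': array([ 1.60668836e-04, -7.57862918e-04, -7.70808755e-04, -2.50877323e-03,
       -4.15420464e-04,  4.82992529e-06]), 'joint_efforts': array([ 2.21057458e-04, -3.92284226e+01,  1.88396055e+01,  4.18619648e+00,
       -4.72019325e-03,  7.04781513e-06]), 'position': array([ 281.56066749, -557.33495246,  230.24345522]), 'ee_rot': array([-2.31652139e-01,  9.72798090e-01,  1.03864521e-03, -2.90258663e-04]), 'contact_force': array([0.02464861, 0.501191  , 0.32988033]), 'wrist_torque': array([-0.00966723, -0.06582782, -0.01209956]), 'grasp_force': 0.0, 'gripper_width': 85.3130606707662}
scene [-176. -247.  489.] [ 0.81  0.41 -0.41] [[415.0, 0.0, 318.0], [0.0, 415.0, 202.0], [0.0, 0.0, 1.0]]
top [ 571.  134. 1201.] [ 0.05  0.   -1.  ] [[441.0, 0.0, 319.0], [0.0, 441.0, 201.0], [0.0, 0.0, 1.0]]
wrist [ 207. -595.  373.] [ 0.29  0.15 -0.95] [[330.0, 0.0, 322.0], [0.0, 330.0, 197.0], [0.0, 0.0, 1.0]]
```

View pics/top0.png

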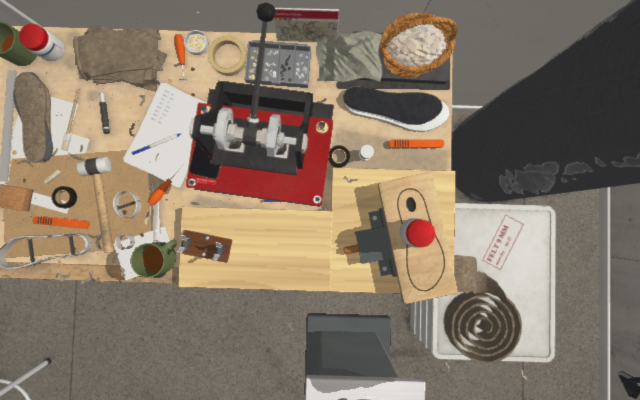

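View pics/scene0.png

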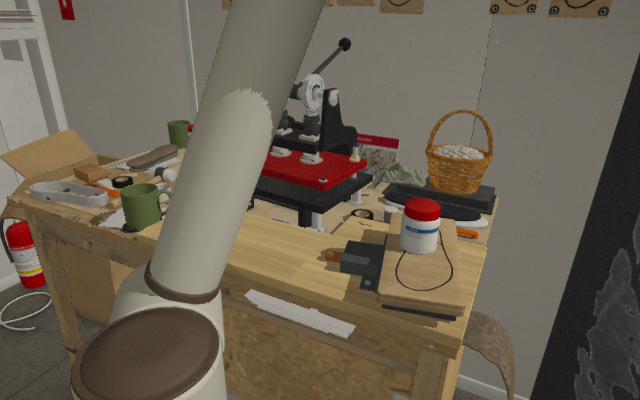

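The top view shows the guide at about (370,245), the handle stub at (350,249), the jar at (420,233) and the stand at (207,245). In the scene view the stub is at (333,255) and the stand is hidden behind the arm.

```bash
python3 - <<'E'
from h import *
z=np.load('top0.npz'); im,d=z['im'],z['d']; c=cam('top'); P=pts(c,d)
a=cv2.resize(im[165:310,325:465],None,fx=4,fy=4,interpolation=cv2.INTER_CUBIC); b=cv2.resize(im[220:275,170:240],None,fx=4,fy=4,interpolation=cv2.INTER_CUBIC)
o=np.zeros((580,800,3),np.uint8); o[:580,:560]=a[:580,:560]; o[:220,560:800]=b[:220,:240]
cv2.imwrite('pics/topcrop.png',o[...,::-1])
for u,v in [(350,249),(345,250),(340,249),(370,245),(376,213),(388,282),(300,250),(420,233),(190,245),(218,247),(207,245),(185,240)]: print(u,v,P[v,u].round(1),im[v,u])
# dark steel fence above board
m=(im.max(2)<85)&(P[...,2]>15)&(P[...,2]<75)
m[:, :355]=0; m[:,400:]=0; m[:200]=0;m[300:]=0
for cn in cv2.findContours(m.astype(np.uint8),0,1)[0]:
    if cv2.contourArea(cn)>200:
        q=cv2.approxPolyDP(cn,2,True)[:,0]; print(q.tolist()); print(plane(c,q,53).round(0)[:,:2].tolist())
E
```

```text
350 249 [499.9  53.5  43.5] [111  76  49]
345 250 [497.   66.6  45.5] [161 107  65]
340 249 [498.   78.7  24.6] [142 120  86]
370 245 [512.3   2.5  52.5] [62 65 64]
376 213 [596.3 -14.3  27.5] [62 64 63]
388 282 [414.6 -50.7  24. ] [136 115  83]
300 250 [492.4 184.7  27.7] [228 199 139]
420 233 [549.6 -99.9 169.6] [190  43  42]
190 245 [497.4 475.3  33.4] [85 74 68]
218 247 [497.9 388.8  87.2] [122 120 121]
207 245 [498.8 430.1  34.6] [98 62 44]
185 240 [512.9 473.4  85.1] [133 134 134]
[[380, 208], [369, 213], [371, 229], [355, 232], [357, 245], [361, 252], [380, 251], [383, 258], [379, 260], [381, 275], [391, 273], [395, 276], [389, 238]]
[[609.0, -21.0], [595.0, 7.0], [554.0, 1.0], [545.0, 42.0], [511.0, 36.0], [494.0, 25.0], [498.0, -24.0], [480.0, -32.0], [474.0, -22.0], [436.0, -28.0], [442.0, -53.0], [434.0, -64.0], [532.0, -46.0]]
```

View pics/topcrop.png

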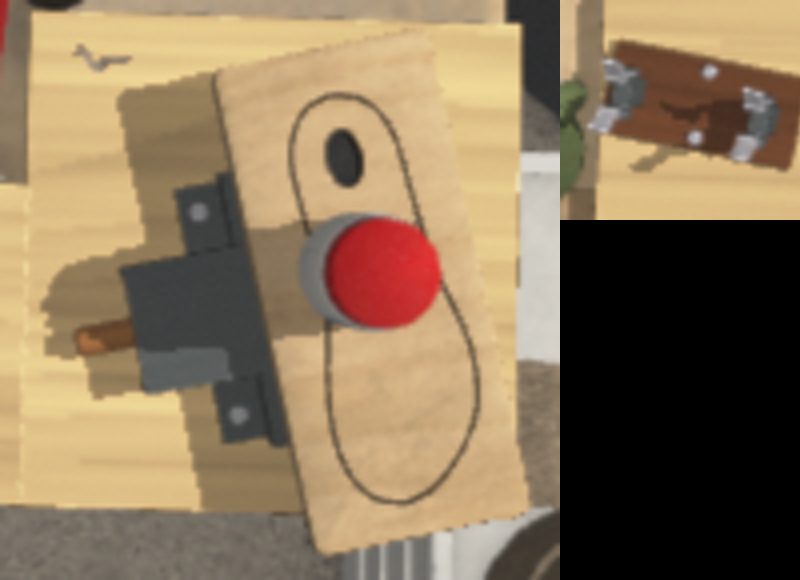

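The crop shows the guide roof edge at (122,268)-(140,392) and the stub at (78..133, 345..332), about 10° off world y. The stand is tilted about 12° the other way. I'll move to a hover above the stub.

Call:
servo_tool(motion=[{"travel":[-0.0964,0.0986,0],"rot":[0,0,0],"hand":1},{"travel":[-0.0964,0.0986,0],"rot":[0,0,0],"hand":1},{"travel":[-0.0964,0.0986,0],"rot":[0,0,0],"hand":1},{"travel":[-0.0964,0.0986,0],"rot":[0,0,0],"hand":1},{"travel":[-0.0964,0.0986,0],"rot":[0,0,0],"hand":1},{"travel":[-0.0964,0.0986,0],"rot":[0,0,0],"hand":1},{"travel":[-0.0964,0.0986,0],"rot":[0,0,0],"hand":1},{"travel":[-0.0964,0.0986,0],"rot":[0,0,0],"hand":1},{"travel":[-0.0964,0.0986,0],"rot":[0,0,0],"hand":1},{"travel":[-0.0964,0.0986,0],"rot":[0,0,0],"hand":1}])

```text
clock: 0.98
position: [385.7, -227.5, 231.2]
ee_rot: [-0.232, 0.973, 0.0, 0.0]
contact_force: [0.1, -0.4, 0.3]
gripper_width: 85.5
grasp_force: 0.0
```

Call:
servo_tool(motion=[{"travel":[-0.0964,0.0986,0],"rot":[0,0,0],"hand":1},{"travel":[-0.0964,0.0986,0],"rot":[0,0,0],"hand":1},{"travel":[-0.0964,0.0986,0],"rot":[0,0,0],"hand":1},{"travel":[-0.0964,0.0986,0],"rot":[0,0,0],"hand":1},{"travel":[-0.0964,0.0986,0],"rot":[0,0,0],"hand":1},{"travel":[-0.0964,0.0986,0],"rot":[0,0,0],"hand":1},{"travel":[-0.0964,0.0986,0],"rot":[0,0,0],"hand":1},{"travel":[-0.0964,0.0986,0],"rot":[0,0,0],"hand":1},{"travel":[-0.0964,0.0986,0],"rot":[0,0,0],"hand":1},{"travel":[-0.0964,0.0986,0],"rot":[0,0,0],"hand":1}])

```text
clock: 1.82
position: [489.7, 101.3, 231.2]
ee_rot: [-0.232, 0.973, 0.0, -0.0]
contact_force: [0.8, -0.4, 0.4]
gripper_width: 85.4
grasp_force: 0.0
```

Call:
servo_tool(motion=[{"travel":[0,0,0],"rot":[0,0,-0.0195],"hand":1},{"travel":[0,0,0],"rot":[0,0,-0.0195],"hand":1},{"travel":[0,0,0],"rot":[0,0,-0.0195],"hand":1},{"travel":[0,0,0],"rot":[0,0,-0.0195],"hand":1},{"travel":[0,0,0],"rot":[0,0,-0.0195],"hand":1},{"travel":[0,0,0],"rot":[0,0,-0.0195],"hand":1},{"travel":[0,0,0],"rot":[0,0,-0.0195],"hand":1},{"travel":[0,0,0],"rot":[0,0,-0.0195],"hand":1},{"travel":[0,0,0],"rot":[0,0,-0.0195],"hand":1},{"travel":[0,0,0],"rot":[0,0,-0.0195],"hand":1}])

```text
clock: 2.65
position: [489.5, 99.5, 231.0]
ee_rot: [0.751, -0.66, -0.0, 0.0]
contact_force: [-0.4, -0.2, 0.1]
gripper_width: 85.5
grasp_force: 0.0
```

```bash
python3 -c "
from h import *
s=sensors.read_state();print(s['clock'],s['joints'].round(3),s['position'].round(1),Ro.from_quat(s['ee_rot']).as_matrix().round(3).tolist())"
```

```text
2.65 [ 0.526  0.171 -0.292 -0.    -1.108 -0.398] [489.5  99.5 231. ] [[0.128, -0.992, -0.001], [-0.992, -0.128, -0.0], [0.0, 0.001, -1.0]]
```

Call:
servo_tool(motion=[{"travel":[0,0,0],"rot":[0,0,-0.0195],"hand":1},{"travel":[0,0,0],"rot":[0,0,-0.0195],"hand":1},{"travel":[0,0,0],"rot":[0,0,-0.0195],"hand":1},{"travel":[0,0,0],"rot":[0,0,-0.0195],"hand":1},{"travel":[0,0,0],"rot":[0,0,-0.0195],"hand":1},{"travel":[0,0,0],"rot":[0,0,-0.0195],"hand":1},{"travel":[0,0,0],"rot":[0,0,-0.0195],"hand":1},{"travel":[0,0,0],"rot":[0,0,-0.0195],"hand":1},{"travel":[0,0,0],"rot":[0,0,-0.0195],"hand":1},{"travel":[0,0,0],"rot":[0,0,-0.0195],"hand":1}])

```text
clock: 3.48
position: [489.5, 99.5, 231.1]
ee_rot: [0.994, -0.108, -0.0, 0.0]
contact_force: [0.8, -0.0, -0.1]
gripper_width: 85.6
grasp_force: 0.0
```

Call:
servo_tool(motion=[{"travel":[0,0,0],"rot":[0,0,-0.0195],"hand":1},{"travel":[0,0,0],"rot":[0,0,-0.0195],"hand":1},{"travel":[0,0,0],"rot":[0,0,-0.0195],"hand":1},{"travel":[0,0,0],"rot":[0,0,-0.0195],"hand":1},{"travel":[0,0,0],"rot":[0,0,-0.0195],"hand":1},{"travel":[0,0,0],"rot":[0,0,-0.0195],"hand":1},{"travel":[0,0,0],"rot":[0,0,-0.0195],"hand":1},{"travel":[0,0,0],"rot":[0,0,-0.0195],"hand":1},{"travel":[0,0,0],"rot":[0,0,-0.0195],"hand":1},{"travel":[0,0,0],"rot":[0,0,-0.0195],"hand":1}])

```text
clock: 4.32
position: [489.5, 99.5, 231.0]
ee_rot: [0.876, 0.483, -0.0, -0.0]
contact_force: [-0.4, -0.0, 0.3]
gripper_width: 85.4
grasp_force: 0.0
```

Call:
servo_tool(motion=[{"travel":[0,0,0],"rot":[0,0,-0.0195],"hand":1},{"travel":[0,0,0],"rot":[0,0,-0.0195],"hand":1},{"travel":[0,0,0],"rot":[0,0,-0.0195],"hand":1},{"travel":[0,0,0],"rot":[0,0,-0.0195],"hand":1},{"travel":[0,0,0],"rot":[0,0,-0.0195],"hand":1},{"travel":[0,0,0],"rot":[0,0,-0.0195],"hand":1}])

```text
clock: 4.82
position: [489.5, 99.5, 231.0]
ee_rot: [0.644, 0.765, -0.0, -0.0]
contact_force: [-0.5, -0.1, -0.2]
gripper_width: 85.3
grasp_force: 0.0
```

```bash
python3 - <<'E'
from h import *
s=sensors.read_state();print(s['clock'],s['joints'].round(3),s['position'].round(1),Ro.from_quat(s['ee_rot']).as_matrix().round(3).tolist())
im,d=get_image('wrist'); np.savez('wrist1.npz',im=im,d=d,p=s['position'],q=s['ee_rot']); cv2.imwrite('pics/wrist1.png',im[...,::-1])
im,d=get_image('scene'); np.savez('scene1.npz',im=im,d=d)
E
```

```text
4.8167 [ 0.526  0.171 -0.292 -0.    -1.108  2.788] [489.5  99.5 231. ] [[-0.171, 0.985, -0.001], [0.985, 0.171, -0.0], [-0.0, -0.001, -1.0]]
```

View pics/wrist1.png

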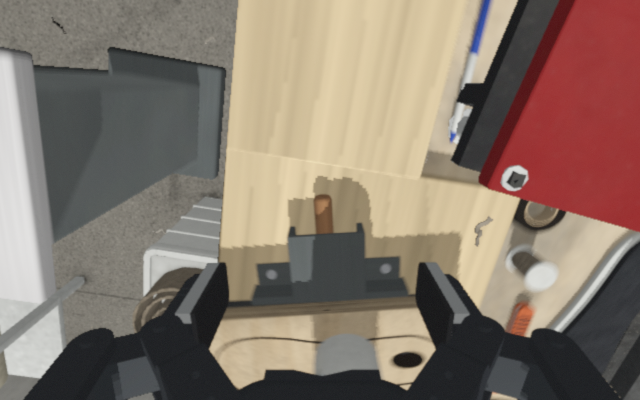

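The wrist view shows the stub at (323,195)-(325,233), the guide mouth at (290,233)-(364,228), and the feet at (272,272) and (386,268).

```bash
python3 - <<'E'
from h import *
z=np.load('wrist1.npz'); im,d=z['im'],z['d']; s=dict(position=z['p'],ee_rot=z['q']); c=cam('wrist',s); P=pts(c,d)
hsv=cv2.cvtColor(im,cv2.COLOR_RGB2HSV)
m=((hsv[...,0]<14)&(hsv[...,1]>120)&(hsv[...,2]>50)).astype(np.uint8); m[:180]=0;m[245:]=0;m[:,:300]=0;m[:,350:]=0
v,u=np.nonzero(m); print('handle px',len(u),u.min(),u.max(),v.min(),v.max())
for r in range(196,234,6):
    uu=u[v==r]
    if len(uu): e=plane(c,[[uu.min()-.5,r],[uu.max()+.5,r]],34); print(r,uu.min(),uu.max(),e[:,:2].round(1).tolist(), P[r,int(uu.mean())].round(1))
t=plane(c,[[np.mean(u[v==v.min()]),v.min()]],40); print('end',t.round(1))
# second view height: same end in the top & scene image
zt=np.load('top0.npz'); ct=cam('top'); it=cv2.cvtColor(zt['im'],cv2.COLOR_RGB2HSV)
for n in ['top0','scene0']:
    q=np.load(n+'.npz'); h=cv2.cvtColor(q['im'],cv2.COLOR_RGB2HSV); cc=cam(n[:-1])
    mm=((h[...,0]<14)&(h[...,1]>120)).astype(np.uint8); p=proj(cc,t)[0]
    k=np.zeros_like(mm);x,y=p.astype(int); k[y-12:y+15,x-12:x+30]=1; b,a=np.nonzero(mm*k)
    if not len(a): print(n,'none',p); continue
    print(n,len(a),'pred end',p.round(1),'bbox',a.min(),a.max(),b.min(),b.max())
    qq=pts(cc,q['d'])[b,a]; print('top-of-handle z pct',np.percentile(qq[:,2],[20,50,80,95]).round(1))
    # triangulate end-centre
    e=np.array([a[a<=a.min()+1].mean(),b[a<=a.min()+1].mean()])
    def ray(C,w):
        r=C[1]@np.linalg.inv(C[0])@np.array([*w,1]); return C[2],r/np.linalg.norm(r)
    o1,d1=ray(c,[np.mean(u[v==v.min()]),v.min()]); o2,d2=ray(cc,e)
    A=np.c_[d1,-d2]; l=np.linalg.lstsq(A,o2-o1,rcond=None)[0]; print('tri',(o1+d1*l[0]).round(1),(o2+d2*l[1]).round(1))
# guide roof mask
g=((im.max(2)<95)&(P[...,2]>47)&(P[...,2]<60)).astype(np.uint8); g[:, :270]=0; g[:,410:]=0; g[:215]=0; g[310:]=0
n,L,st,_=cv2.connectedComponentsWithStats(g); i=1+st[1:,4].argmax(); vv,uu=np.nonzero(L==i)
X=plane(c,np.c_[uu,vv],53)
for r in range(235,300,8):
    w=uu[vv==r]
    if len(w): print('roof',r,w.min(),w.max(),plane(c,[[w.min(),r],[w.max(),r]],53)[:,:2].round(1).tolist())
print('roof z',np.median(P[L==i][:,2]).round(1),'board z',np.median(P[170:185,270:300,2]).round(1))
E
```

```text
handle px 201 315 331 196 232
196 323 327 [[495.1, 69.1], [500.4, 70.0]] [497.6  70.1  35.7]
202 315 329 [[487.7, 60.8], [503.8, 63.6]] [495.1  65.6  43.6]
208 316 329 [[489.9, 54.0], [505.1, 56.7]] [497.3  59.1  43.9]
214 317 330 [[492.2, 47.2], [507.4, 49.9]] [498.6  52.1  43.4]
220 317 330 [[493.4, 40.1], [508.7, 42.8]] [499.7  45.9  44.9]
226 317 326 [[494.6, 32.9], [505.6, 34.9]] [498.8  38.   43.6]
232 318 324 [[496.9, 25.9], [504.7, 27.2]] [500.1  31.   43.7]
end [[497.4  71.5  40. ]]
top0 60 pred end [343.  249.7] bbox 345 358 246 253
top-of-handle z pct [42.1 44.2 45.5 48.2]
tri [498.6  65.3  21.3] [494.7  63.4  21.6]
scene0 11 pred end [325.3 251.1] bbox 327 341 254 260
top-of-handle z pct [33.2 38.2 41.6 42.6]
tri [498.2  67.3  27.2] [498.4  67.   27.3]
roof 235 289 363 [[466.2, 25.9], [544.2, 39.5]]
roof 243 312 363 [[492.0, 20.8], [546.2, 30.2]]
roof 251 312 363 [[493.6, 11.2], [548.2, 20.7]]
roof 259 312 363 [[495.1, 1.5], [550.3, 11.1]]
roof 267 288 363 [[470.6, -12.9], [552.4, 1.3]]
roof 275 289 363 [[473.1, -22.8], [554.5, -8.6]]
roof 283 290 363 [[475.7, -32.9], [556.7, -18.8]]
roof 291 291 406 [[478.3, -43.1], [607.2, -20.7]]
roof 299 270 381 [[456.0, -57.9], [581.6, -36.1]]
roof z 53.3 board z 24.2
```

Call:
servo_tool(motion=[{"travel":[-0.0337,0.001,0.08],"rot":[0,0,0],"hand":1},{"travel":[-0.0337,0.001,0.08],"rot":[0,0,0],"hand":1},{"travel":[-0.0337,0.001,0.08],"rot":[0,0,0],"hand":1},{"travel":[-0.0337,0.001,0.08],"rot":[0,0,0],"hand":1},{"travel":[-0.0337,0.001,0.08],"rot":[0,0,0],"hand":1},{"travel":[-0.0337,0.001,0.08],"rot":[0,0,0],"hand":1},{"travel":[0,0,0],"rot":[0,0,0],"hand":1}])

```text
clock: 5.5
position: [496.7, 48.1, 107.5]
ee_rot: [0.648, 0.762, -0.004, -0.002]
contact_force: [-0.4, 0.1, -0.9]
gripper_width: 85.3
grasp_force: 0.0
```

```bash
python3 - <<'E'
from h import *
s=sensors.read_state();print(s['clock'],s['joints'].round(3),s['position'].round(1))
im,d=get_image('wrist'); np.savez('wrist2.npz',im=im,d=d,p=s['position'],q=s['ee_rot']); cv2.imwrite('pics/wrist2.png',im[...,::-1])
c=cam('wrist',s); P=pts(c,d)
def fit(m,name):
    X=P[m]; l=cv2.fitLine(X[:,:2].astype(np.float32),cv2.DIST_HUBER,0,.01,.01).ravel(); 
    if l[1]<0:l[:2]*=-1
    a=(X[:,:2]-l[2:])@l[:2]; print(name,len(X),'angle',np.degrees(np.arctan2(-l[0],l[1])).round(2),'ends',(l[2:]+l[:2]*a.min()).round(1),(l[2:]+l[:2]*a.max()).round(1),'z',np.median(X[:,2]).round(1))
hsv=cv2.cvtColor(im,cv2.COLOR_RGB2HSV)
near=(np.abs(P[...,0]-500)<25)&(P[...,1]>20)&(P[...,1]<85)
hm=near&(hsv[...,0]<16)&(hsv[...,1]>110)
fit(hm&(P[...,2]>42.5)&(P[...,2]<46),'ridge'); fit(hm&(P[...,2]>30),'all')
v,u=np.nonzero(hm); 
ks=np.unique(v); Lf=[];Rt=[]
for r in ks:
    uu=u[v==r]
    if len(uu)>10: Lf.append([uu.min()-.5,r]);Rt.append([uu.max()+.5,r])
for n,e in(('L',Lf),('R',Rt)):
    X=plane(c,e,34)[:,:2].astype(np.float32); l=cv2.fitLine(X[3:-3],cv2.DIST_HUBER,0,.01,.01).ravel(); l[:2]*=np.sign(l[1]); print(n,np.degrees(np.arctan2(-l[0],l[1])).round(2),(l[2:]+l[:2]*(50-l[3])/l[1]).round(1))
roof=(P[...,2]>50)&(P[...,2]<57)&(im.max(2)<100)&(P[...,1]>-60)&(P[...,1]<60)&(np.abs(P[...,0]-510)<60)
rc=cv2.findContours(roof.astype(np.uint8),0,1)[0]; rc=max(rc,key=cv2.contourArea); q=cv2.approxPolyDP(rc,3,True)[:,0]; print(q.tolist()); print(plane(c,q,53)[:,:2].round(1).tolist())
E
```

```text
5.5 [ 4.220e-01  3.100e-01 -4.580e-01 -2.000e-03 -8.110e-01  2.881e+00] [496.7  48.1 107.5]
ridge 826 angle 11.91 ends [502.4  29.5] [494.   69.4] z 43.5
all 1609 angle 12.87 ends [504.   26.4] [494.1  69.7] z 42.6
L 12.27 [488.8  50. ]
R 12.78 [508.1  50. ]
[[391, 239], [271, 244], [278, 335], [240, 336], [239, 344], [317, 348], [400, 344], [404, 329], [391, 330]]
[[542.9, 42.9], [465.2, 26.2], [478.5, -47.3], [450.9, -52.9], [450.7, -60.4], [508.8, -54.3], [569.1, -40.3], [568.7, -26.5], [559.6, -29.0]]
```

View pics/wrist2.png

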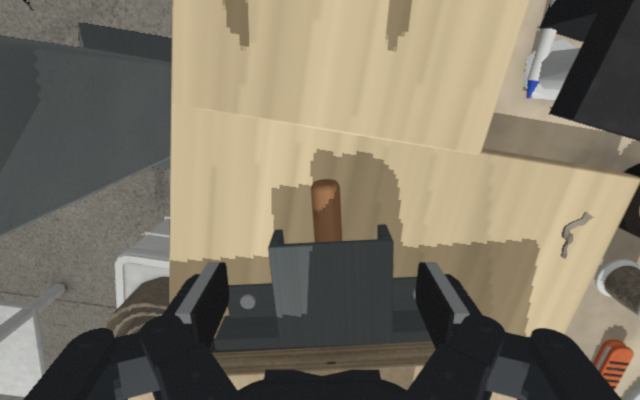

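```bash
cat >> h.py <<'E'
def goto(pos,yaw):
    "tool-frame shift and turn fractions to reach pos with tool down and tool x turned yaw deg (from world +y, ccw)"
    s=sensors.read_state(); a=np.radians(yaw); x=np.array([-np.sin(a),np.cos(a),0]); z=np.array([0,0,-1.])
    T=np.c_[x,np.cross(z,x),z]; R=Ro.from_quat(s['ee_rot']).as_matrix()
    print('t',s['clock'],'pos',s['position'].round(1),'F',s['contact_force'].round(1),'w',round(s['gripper_width'],1),'g',round(s['grasp_force'],1),'q6',s['joints'][5].round(2),'yaw',np.degrees(np.arctan2(-R[0,0],R[1,0])).round(2))
    print('shift frac (turn first)',(T.T@(np.array(pos)-s['position'])/250).round(4),'rot frac',(Ro.from_matrix(R.T@T).as_rotvec()/2/np.pi).round(5))
E
python3 -c "
from h import *
goto([498.5,50,60],12)"
```

```text
t 5.55 pos [498.2  48.9 109.6] F [0.  0.5 0.1] w 85.1 g 0.0 q6 2.88 yaw 9.3
shift frac (turn first) [0.0039 0.002  0.1984] rot frac [-0.00082  0.00017 -0.00749]
```

Call:
servo_tool(motion=[{"travel":[0,0,0],"rot":[-0.0008,0.0002,-0.0075],"hand":1},{"travel":[0.004,0.006,0.04],"rot":[0,0,0],"hand":1},{"travel":[0,0,0.06],"rot":[0,0,0],"hand":1},{"travel":[0,0,0.06],"rot":[0,0,0],"hand":1},{"travel":[0,0,0.06],"rot":[0,0,0],"hand":1},{"travel":[0,0,0.05],"rot":[0,0,0],"hand":1},{"travel":[0,0,0.03],"rot":[0,0,0],"hand":1},{"travel":[0,0,0.015],"rot":[0,0,0],"hand":1},{"travel":[0,0,0],"rot":[0,0,0],"hand":1},{"travel":[0,0,0],"rot":[0,0,0],"hand":1}])

```text
clock: 6.38
position: [501.8, 51.8, 33.1]
ee_rot: [0.628, 0.778, 0.003, 0.001]
contact_force: [0.2, 0.3, 0.6]
gripper_width: 85.6
grasp_force: 0.0
```

```bash
python3 -c "
from h import *
goto([499.5,50,26.5],12)"
```

```text
t 6.3833 pos [501.8  51.8  33.1] F [0.2 0.3 0.6] w 85.6 g 0.0 q6 2.93 yaw 12.22
shift frac (turn first) [-0.005  -0.0104  0.0264] rot frac [ 0.00098 -0.00019  0.0006 ]
```

Call:
servo_tool(motion=[{"travel":[-0.005,-0.0104,0.0132],"rot":[0.001,-0.0002,0.0006],"hand":1},{"travel":[0,0,0.0132],"rot":[0,0,0],"hand":1},{"travel":[0,0,0],"rot":[0,0,0],"hand":1},{"travel":[0,0,0],"rot":[0,0,0],"hand":1},{"travel":[0,0,0],"rot":[0,0,0],"hand":0.5},{"travel":[0,0,0],"rot":[0,0,0],"hand":0.4}])

```text
clock: 6.88
position: [499.1, 49.7, 26.1]
ee_rot: [0.629, 0.777, -0.0, -0.0]
contact_force: [-0.1, 0.5, -0.1]
gripper_width: 63.8
grasp_force: 0.0
```

```bash
python3 - <<'E'
from h import *
goto([499.5,50,26.5],12)
s=sensors.read_state()
im,d=get_image('wrist'); cv2.imwrite('pics/wrist3.png',im[...,::-1])
goto([499.5,50,26.5],12)
E
```

```text
t 6.8833 pos [499.1  49.7  26.1] F [-0.1  0.5 -0.1] w 63.8 g 0.0 q6 2.93 yaw 12.0
shift frac (turn first) [ 0.0009  0.002  -0.0016] rot frac [-1.4e-04  1.0e-05  1.0e-05]
t 6.9333 pos [499.1  49.7  26.1] F [ 0.4 -0.6  0.3] w 56.6 g 0.0 q6 2.93 yaw 12.01
shift frac (turn first) [ 0.0009  0.002  -0.0016] rot frac [-1.5e-04  1.0e-05  2.0e-05]
```

View pics/wrist3.png

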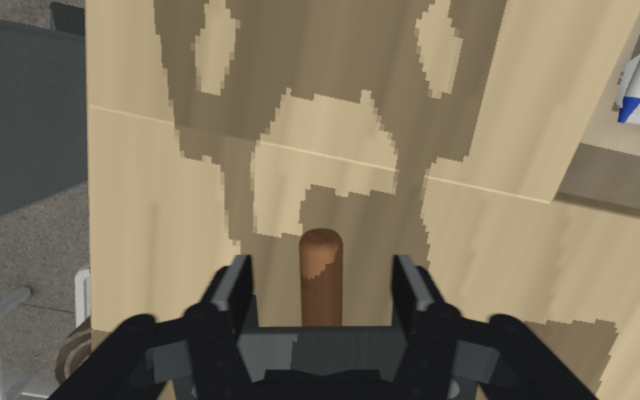

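The handle (end at (321,235)) sits midway between the fingers at (245 and 398) and is parallel to them. I'll close the gripper now.

Call:
servo_tool(motion=[{"travel":[0,0,0],"rot":[0,0,0],"hand":0.2},{"travel":[0,0,0],"rot":[0,0,0],"hand":0.1},{"travel":[0,0,0],"rot":[0,0,0],"hand":0},{"travel":[0,0,0],"rot":[0,0,0],"hand":0},{"travel":[0,0,0],"rot":[0,0,0],"hand":0},{"travel":[0,0,0],"rot":[0,0,0],"hand":0},{"travel":[0,0,0],"rot":[0,0,0],"hand":0},{"travel":[0,0,0],"rot":[0,0,0],"hand":0}])

```text
clock: 7.6
position: [499.0, 49.7, 26.2]
ee_rot: [0.629, 0.777, -0.0, -0.0]
contact_force: [-1.0, 0.5, 4.8]
gripper_width: 17.7
grasp_force: 58.8
```

Call:
servo_tool(motion=[{"travel":[0.008,0,0],"rot":[0,0,0],"hand":0},{"travel":[0.012,0,0],"rot":[0,0,0],"hand":0},{"travel":[0.012,0,0],"rot":[0,0,0],"hand":0},{"travel":[0.012,0,0],"rot":[0,0,0],"hand":0},{"travel":[0.012,0,0],"rot":[0,0,0],"hand":0},{"travel":[0.012,0,0],"rot":[0,0,0],"hand":0},{"travel":[0.012,0,0],"rot":[0,0,0],"hand":0}])

```text
clock: 8.18
position: [494.7, 66.1, 26.2]
ee_rot: [0.629, 0.777, -0.003, 0.0]
contact_force: [5.2, -17.9, 5.3]
gripper_width: 17.5
grasp_force: 58.9
```

```bash
python3 - <<'E'
from h import *
goto([495,69,26.2],12)
s=sensors.read_state()
im,d=get_image('wrist'); cv2.imwrite('pics/wrist4.png',im[...,::-1]); P=pts(cam('wrist',s),d)
h=cv2.cvtColor(im,cv2.COLOR_RGB2HSV); m=(h[...,0]<16)&(h[...,1]>110); m[:150]=0; m[:,:280]=0; m[:,360:]=0
v,u=np.nonzero(m); print('handle end row',v.min(), u[v<v.min()+3].mean())
E
```

```text
t 8.1833 pos [494.7  66.1  26.2] F [  5.2 -17.9   5.3] w 17.5 g 58.9 q6 2.89 yaw 12.05
shift frac (turn first) [ 0.0113  0.0036 -0.    ] rot frac [-0.0006   0.00065  0.00013]
handle end row 229 322.0769230769231
```

Call:
servo_tool(motion=[{"travel":[0.02,0,0],"rot":[0,0,0],"hand":0},{"travel":[0.02,0,0],"rot":[0,0,0],"hand":0},{"travel":[0.02,0,0],"rot":[0,0,0],"hand":0},{"travel":[0.02,0,0],"rot":[0,0,0],"hand":0},{"travel":[0.02,0,0],"rot":[0,0,0],"hand":0},{"travel":[0.02,0,0],"rot":[0,0,0],"hand":0},{"travel":[0.02,0,0],"rot":[0,0,0],"hand":0},{"travel":[0.02,0,0],"rot":[0,0,0],"hand":0},{"travel":[0.02,0,0],"rot":[0,0,0],"hand":0},{"travel":[0.02,0,0],"rot":[0,0,0],"hand":0}])

```text
clock: 9.07
position: [482.8, 112.0, 26.2]
ee_rot: [0.629, 0.777, -0.006, 0.0]
contact_force: [6.5, -26.1, 9.6]
gripper_width: 17.6
grasp_force: 59.4
```

```bash
python3 - <<'E'
from h import *
a=np.radians(12); p=np.array([499,49.7]); 
s=sensors.read_state(); q=s['position'][:2]-p; print('along',q@[-np.sin(a),np.cos(a)],'lat',q@[np.cos(a),np.sin(a)])
goto([485,117,26.2],12)
im,d=get_image('wrist'); cv2.imwrite('pics/wrist5.png',im[...,::-1])
h=cv2.cvtColor(im,cv2.COLOR_RGB2HSV); m=(h[...,0]<16)&(h[...,1]>110); m[:150]=0; m[:,:280]=0; m[:,360:]=0
v,u=np.nonzero(m); print('handle end row',v.min(), u[v<v.min()+3].mean())
im,d=get_image('top'); cv2.imwrite('pics/top5.png',cv2.resize(im[165:310,150:465],None,fx=2.5,fy=2.5,interpolation=cv2.INTER_CUBIC)[...,::-1])
E
```

```text
along 64.31553681592392 lat -2.8480886815575044
t 9.0667 pos [482.8 112.   26.2] F [  6.5 -26.1   9.6] w 17.6 g 59.4 q6 2.79 yaw 11.98
shift frac (turn first) [ 0.0177  0.0126 -0.    ] rot frac [-1.43e-03  1.22e-03 -5.00e-05]
handle end row 229 321.9
```

View pics/top5.png

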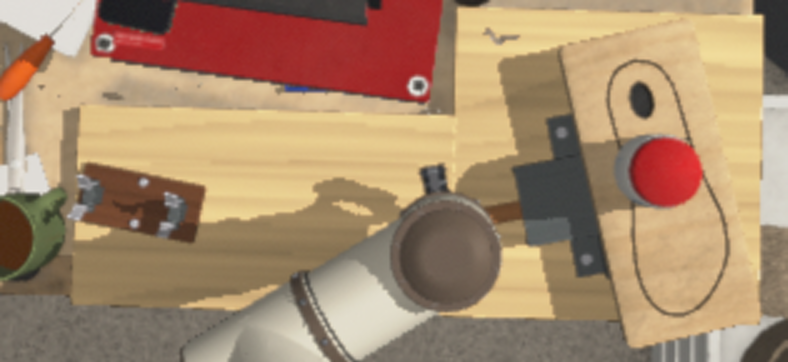

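The top view mid-draw shows the stack upright against the fence, with the handle emerging at (500,213) in the crop.

```bash
python3 - <<'E'
from h import *
a=np.radians(12); p=np.array([499,49.7]); 
s=sensors.read_state(); q=s['position'][:2]-p; print('along',q@[-np.sin(a),np.cos(a)],'lat',q@[np.cos(a),np.sin(a)])
goto([485,117,26.2],12)
E
```

```text
along 64.99840395381231 lat -2.8110689269077906
t 9.1667 pos [482.7 112.7  26.2] F [  4.6 -22.3  10.6] w 17.8 g 59.4 q6 2.79 yaw 12.0
shift frac (turn first) [ 0.015   0.0124 -0.0001] rot frac [-0.00138  0.00111  0.     ]
```

Call:
servo_tool(motion=[{"travel":[0.02,0.002,0],"rot":[0,0,0],"hand":0},{"travel":[0.02,0.002,0],"rot":[0,0,0],"hand":0},{"travel":[0.02,0.002,0],"rot":[0,0,0],"hand":0},{"travel":[0.02,0.002,0],"rot":[0,0,0],"hand":0},{"travel":[0.02,0.002,0],"rot":[0,0,0],"hand":0},{"travel":[0.02,0.002,0],"rot":[0,0,0],"hand":0},{"travel":[0.02,0.002,0],"rot":[0,0,0],"hand":0},{"travel":[0.02,0.001,0],"rot":[0,0,0],"hand":0},{"travel":[0.02,0.001,0],"rot":[0,0,0],"hand":0},{"travel":[0.02,0,0],"rot":[0,0,0],"hand":0}])

```text
clock: 10.0
position: [477.5, 165.9, 26.2]
ee_rot: [0.63, 0.777, -0.002, -0.0]
contact_force: [0.4, -7.4, 6.1]
gripper_width: 17.6
grasp_force: 59.0
```

```bash
cat >> h.py <<'E'
def line():
    a=np.radians(12); s=sensors.read_state(); q=s['position'][:2]-[499,49.7]; F=s['contact_force'][:2]
    print('along',(q@[-np.sin(a),np.cos(a)]).round(1),'lat',(q@[np.cos(a),np.sin(a)]).round(1),'Flat',(F@[np.cos(a),np.sin(a)]).round(1)); goto(s['position'],12)
E
python3 -c "
from h import *
line()"
```

```text
along 118.1 lat 3.1 Flat -1.1
t 10.0 pos [477.5 165.9  26.2] F [ 0.4 -7.4  6.1] w 17.6 g 59.0 q6 2.69 yaw 11.96
shift frac (turn first) [0. 0. 0.] rot frac [-0.00058  0.00043 -0.00012]
```

Call:
servo_tool(motion=[{"travel":[0.02,-0.001,0],"rot":[0,0,0],"hand":0},{"travel":[0.02,-0.001,0],"rot":[0,0,0],"hand":0},{"travel":[0.02,-0.001,0],"rot":[0,0,0],"hand":0},{"travel":[0.02,0,0],"rot":[0,0,0],"hand":0},{"travel":[0.02,0,0],"rot":[0,0,0],"hand":0},{"travel":[0.02,0,0],"rot":[0,0,0],"hand":0},{"travel":[0.02,0,0],"rot":[0,0,0],"hand":0},{"travel":[0.02,0,0],"rot":[0,0,0],"hand":0},{"travel":[0.02,0,0],"rot":[0,0,0],"hand":0},{"travel":[0.02,0,0],"rot":[0,0,0],"hand":0}])

```text
clock: 10.83
position: [466.8, 215.8, 26.2]
ee_rot: [0.629, 0.777, -0.001, -0.0]
contact_force: [1.5, -4.6, 6.6]
gripper_width: 18.0
grasp_force: 58.9
```

```bash
python3 -c "
from h import *
line()"
```

```text
along 169.1 lat 3.0 Flat 0.6
t 10.8333 pos [466.8 215.8  26.2] F [ 1.5 -4.6  6.6] w 18.0 g 58.9 q6 2.6 yaw 12.0
shift frac (turn first) [0. 0. 0.] rot frac [-3.2e-04  2.5e-04  1.0e-05]
```

Call:
servo_tool(motion=[{"travel":[0.02,0,0],"rot":[0,0,0],"hand":0},{"travel":[0.02,0,0],"rot":[0,0,0],"hand":0},{"travel":[0.02,0,0],"rot":[0,0,0],"hand":0},{"travel":[0.02,0,0],"rot":[0,0,0],"hand":0},{"travel":[0.02,0,0],"rot":[0,0,0],"hand":0},{"travel":[0.02,0,0],"rot":[0,0,0],"hand":0},{"travel":[0.02,0,0],"rot":[0,0,0],"hand":0},{"travel":[0.02,0,0],"rot":[0,0,0],"hand":0},{"travel":[0.02,0,0],"rot":[0,0,0],"hand":0},{"travel":[0.02,0,0],"rot":[0,0,0],"hand":0}])

```text
clock: 11.67
position: [456.3, 264.4, 26.2]
ee_rot: [0.629, 0.777, -0.002, 0.0]
contact_force: [1.1, -5.4, 7.4]
gripper_width: 17.4
grasp_force: 58.9
```

```bash
python3 -c "
from h import *
line()"
```

```text
along 218.9 lat 2.9 Flat -0.0
t 11.6667 pos [456.3 264.4  26.2] F [ 1.1 -5.4  7.4] w 17.4 g 58.9 q6 2.52 yaw 11.99
shift frac (turn first) [0. 0. 0.] rot frac [-3.7e-04  3.2e-04 -3.0e-05]
```

Call:
servo_tool(motion=[{"travel":[0,0,0],"rot":[0,0,0],"hand":0.5},{"travel":[0,0,0],"rot":[0,0,0],"hand":0.8},{"travel":[0,0,0],"rot":[0,0,0],"hand":1},{"travel":[0,0,0],"rot":[0,0,0],"hand":1},{"travel":[0,0,-0.06],"rot":[0,0,0],"hand":1},{"travel":[0,0,-0.1],"rot":[0,0,0],"hand":1},{"travel":[0,0,-0.1],"rot":[0,0,0],"hand":1},{"travel":[0.077,0.008,-0.08],"rot":[0,0,0],"hand":1},{"travel":[0.077,0.008,-0.08],"rot":[0,0,0],"hand":1},{"travel":[0.077,0.008,-0.08],"rot":[0,0,0],"hand":1}])

```text
clock: 12.5
position: [450.2, 323.5, 152.0]
ee_rot: [0.63, 0.777, -0.0, -0.0]
contact_force: [0.1, 1.3, -0.0]
gripper_width: 85.2
grasp_force: 0.0
```

Call:
servo_tool(motion=[{"travel":[0.077,0.008,-0.08],"rot":[0,0,0],"hand":1},{"travel":[0.077,0.008,-0.08],"rot":[0,0,0],"hand":1},{"travel":[0.077,0.008,-0.06],"rot":[0,0,0],"hand":1},{"travel":[0,0,0],"rot":[0,0,0],"hand":1},{"travel":[0,0,0],"rot":[0,0,0],"hand":1},{"travel":[0,0,0],"rot":[0,0,0],"hand":1}])

```text
clock: 13.0
position: [443.6, 380.1, 204.6]
ee_rot: [0.629, 0.777, -0.002, -0.001]
contact_force: [-0.4, 0.7, -1.7]
gripper_width: 85.2
grasp_force: 0.0
```

```bash
python3 - <<'E'
from h import *
line(); s=sensors.read_state()
im,d=get_image('wrist'); np.savez('wrist6.npz',im=im,d=d,p=s['position'],q=s['ee_rot']); cv2.imwrite('pics/wrist6.png',im[...,::-1])
line(); im,d=get_image('scene'); np.savez('scene6.npz',im=im,d=d); cv2.imwrite('pics/scene6.png',im[...,::-1])
E
```

```text
along 334.7 lat 14.5 Flat -0.3
t 13.0 pos [443.6 380.1 204.6] F [-0.4  0.7 -1.7] w 85.2 g 0.0 q6 2.37 yaw 11.98
shift frac (turn first) [0. 0. 0.] rot frac [-5.7e-04  2.2e-04 -5.0e-05]
along 334.3 lat 14.5 Flat 0.2
t 13.05 pos [443.7 379.7 204.5] F [ 0.1  0.3 -0.5] w 85.2 g 0.0 q6 2.37 yaw 11.96
shift frac (turn first) [0. 0. 0.] rot frac [-0.00061  0.0003  -0.00011]
```

View pics/wrist6.png

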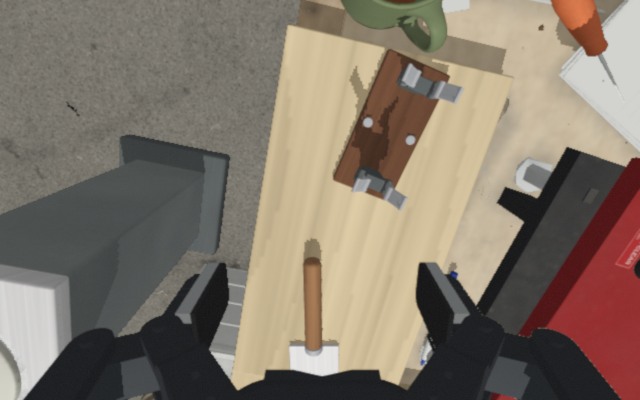

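The lifter is fully drawn, with the handle at (312,258)-(314,352) and the blade below it. The stand's clips are at (432,84) and (380,187), and its base runs (390,50)-(335,180).

```bash
python3 - <<'E'
from h import *
def ana(n):
    z=np.load(n+'.npz'); im,d=z['im'],z['d']
    c=cam('wrist',dict(position=z['p'],ee_rot=z['q'])) if 'wrist' in n else cam(n[:-1]); P=pts(c,d)
    near=(abs(P[...,0]-500)<70)&(abs(P[...,1]-430)<95)
    cl=near&(P[...,2]>62)&(P[...,2]<110)&(im.max(2).astype(int)-im.min(2)<30)
    nn,L,st,ce=cv2.connectedComponentsWithStats(cv2.dilate(cl.astype(np.uint8),np.ones((5,5))))
    C=[]
    for i in range(1,nn):
        X=P[(L==i)&cl]
        if len(X)>8:
            top=X[X[:,2]>X[:,2].max()-8]; print(n,'clip',len(X),'zmax',X[:,2].max().round(1),'mean',X.mean(0).round(1),'x',X[:,0].min().round(1),X[:,0].max().round(1),'y',X[:,1].min().round(1),X[:,1].max().round(1)); 
    h=cv2.cvtColor(im,cv2.COLOR_RGB2HSV)
    b=near&(P[...,2]>27)&(P[...,2]<40)&((h[...,0]<14)|(h[...,0]>170))&(h[...,1]>90)
    k=max(cv2.findContours(b.astype(np.uint8),0,1)[0],key=cv2.contourArea); X=plane(c,k[:,0],32)[:,:2].astype(np.float32)
    r=cv2.minAreaRect(X); print(n,'base',np.round(r[0],1),np.round(r[1],1),round(r[2],1),'z',np.median(P[b][:,2]).round(1))
    return c,P,im,h
ana('top0'); c,P,im,h=ana('wrist6')
m=(h[...,0]<16)&(h[...,1]>110)&(abs(P[...,0]-465)<30)&(P[...,1]>130)&(P[...,1]<310)&(P[...,2]>30)&(P[...,2]<50)
X=P[m]; l=cv2.fitLine(X[:,:2].astype(np.float32),cv2.DIST_HUBER,0,.01,.01).ravel(); l[:2]*=np.sign(l[1]); a=(X[:,:2]-l[2:])@l[:2]
lo,hi=np.percentile(a,[.3,99.7]); print('handle',len(X),np.degrees(np.arctan2(-l[0],l[1])).round(2),(l[2:]+l[:2]*lo).round(1),(l[2:]+l[:2]*hi).round(1),'len',hi-lo,'mid',(l[2:]+l[:2]*(lo+hi)/2).round(1),'ztop',np.percentile(X[:,2],[50,90]).round(1))
E
```

```text
top0 clip 111 zmax 103.2 mean [503.9 481.4  80.7] x 483.3 526.0 y 470.2 524.5
top0 clip 94 zmax 102.7 mean [487.9 390.4  81.5] x 468.5 511.2 y 382.1 399.3
top0 base [496.5 434.4] [127.5  59.8] 80.0 z 33.3
wrist6 clip 47 zmax 86.7 mean [442.1 523.3  73.5] x 438.5 446.4 y 521.6 524.9
wrist6 clip 47 zmax 95.8 mean [464.7 523.3  94.5] x 454.5 473.4 y 522.0 524.9
wrist6 clip 98 zmax 89.8 mean [498.2 511.3  77.6] x 483.2 509.6 y 502.7 525.0
wrist6 clip 14 zmax 79.7 mean [475.6 522.5  67.2] x 472.5 478.1 y 521.2 523.7
wrist6 clip 1073 zmax 100.3 mean [505.9 477.9  82.1] x 479.9 526.0 y 469.3 488.1
wrist6 clip 839 zmax 99.6 mean [490.  390.5  81.3] x 465.3 510.2 y 380.8 399.6
wrist6 base [494.8 434.9] [127.7  60.7] 80.1 z 32.3
handle 1422 12.35 [475.5 177.9] [451.9 285.7] len 110.32668938994169 mid [463.7 231.8] ztop [42.9 44.3]
```

View pics/scene6.png

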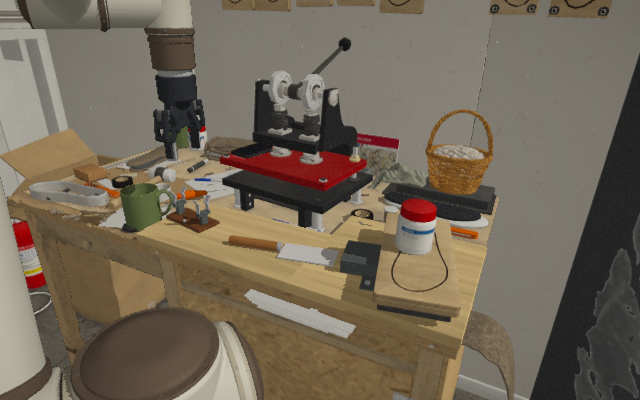

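The scene view shows the stack standing upright and level at the fence (jar at (415,225)), and the lifter free on the board at (230..330, 240..258).

```bash
python3 - <<'E'
from h import *
z=np.load('wrist6.npz'); c=cam('wrist',dict(position=z['p'],ee_rot=z['q'])); P=pts(c,z['d']); im=z['im']
print('end',plane(c,[[312,258]],36).round(1),'blade edge',plane(c,[[300,346],[330,346]],29).round(1))
for r in range(332,352,2): print(r,im[r,300],im[r,314],P[r,314].round(1))
goto([464.4,228,110],12.2)
E
```

```text
end [[451.4 288.5  36. ]] blade edge [[461.6 164.   29. ]
 [497.  171.6  29. ]]
332 [202 185 149] [160 118  82] [471.7 200.7  43.9]
334 [201 184 149] [160 118  83] [472.2 198.5  44.4]
336 [202 185 149] [159 118  82] [472.8 195.3  44. ]
338 [201 183 149] [159 119  83] [473.5 192.1  43.4]
340 [151 136 107] [158 118  83] [474.  189.4  43.5]
342 [139 125  98] [158 118  82] [474.6 186.3  43.2]
344 [127 125 124] [158 117  81] [475.2 183.5  43.2]
346 [187 187 186] [156 116  80] [475.7 181.2  43.8]
348 [227 226 225] [155 115  80] [476.3 178.5  43.9]
350 [227 226 225] [138 124 115] [476.7 176.5  44.8]
t 13.1 pos [443.8 379.6 204.5] F [-1.  -0.7 -0.3] w 85.7 g 0.0 q6 2.37 yaw 11.95
shift frac (turn first) [-0.6102 -0.0477  0.378 ] rot frac [-0.00059  0.00031 -0.00069]
```

Call:
servo_tool(motion=[{"travel":[-0.0763,-0.006,0.047],"rot":[0,0,0],"hand":1},{"travel":[-0.0763,-0.006,0.047],"rot":[0,0,0],"hand":1},{"travel":[-0.0763,-0.006,0.047],"rot":[0,0,0],"hand":1},{"travel":[-0.0763,-0.006,0.047],"rot":[0,0,0],"hand":1},{"travel":[-0.0763,-0.006,0.047],"rot":[0,0,0],"hand":1},{"travel":[-0.0763,-0.006,0.047],"rot":[0,0,0],"hand":1},{"travel":[-0.0763,-0.006,0.047],"rot":[0,0,0],"hand":1},{"travel":[-0.0763,-0.006,0.047],"rot":[0,0,0],"hand":1},{"travel":[0,0,0],"rot":[0,0,0],"hand":1},{"travel":[0,0,0],"rot":[0,0,0],"hand":1}])

```text
clock: 13.93
position: [463.7, 227.4, 110.9]
ee_rot: [0.63, 0.776, -0.002, -0.0]
contact_force: [0.9, 0.2, 0.7]
gripper_width: 85.5
grasp_force: 0.0
```

```bash
python3 -c "
from h import *
goto([464.7,228,40],12.2)"
```

```text
t 13.9333 pos [463.7 227.4 110.9] F [0.9 0.2 0.7] w 85.5 g 0.0 q6 2.58 yaw 11.88
shift frac (turn first) [0.0017 0.0043 0.2838] rot frac [-0.00058  0.00027 -0.0009 ]
```

Call:
servo_tool(motion=[{"travel":[0.001,0.003,0.06],"rot":[0,0,-0.0009],"hand":1},{"travel":[0,0,0.07],"rot":[0,0,0],"hand":1},{"travel":[0,0,0.07],"rot":[0,0,0],"hand":1},{"travel":[0,0,0.07],"rot":[0,0,0],"hand":1},{"travel":[0,0,0.04],"rot":[0,0,0],"hand":1},{"travel":[0,0,0.02],"rot":[0,0,0],"hand":1},{"travel":[0,0,0],"rot":[0,0,0],"hand":1},{"travel":[0,0,0],"rot":[0,0,0],"hand":1}])

```text
clock: 14.6
position: [465.2, 230.2, 29.9]
ee_rot: [0.627, 0.779, -0.0, -0.0]
contact_force: [0.4, 0.5, -0.0]
gripper_width: 85.3
grasp_force: 0.0
```

```bash
python3 -c "
from h import *
goto([464.7,228,26],12.2)"
```

```text
t 14.6 pos [465.2 230.2  29.9] F [ 0.4  0.5 -0. ] w 85.3 g 0.0 q6 2.59 yaw 12.36
shift frac (turn first) [-0.0081 -0.004   0.0157] rot frac [-4.0e-05 -3.0e-05  4.6e-04]
```

Next I'll correct the position and close on the middle of the handle.

Call:
servo_tool(motion=[{"travel":[-0.008,-0.003,0.008],"rot":[0,0,0],"hand":1},{"travel":[0,0,0.008],"rot":[0,0,0],"hand":0.6},{"travel":[0,0,0],"rot":[0,0,0],"hand":0.4},{"travel":[0,0,0],"rot":[0,0,0],"hand":0.2},{"travel":[0,0,0],"rot":[0,0,0],"hand":0},{"travel":[0,0,0],"rot":[0,0,0],"hand":0},{"travel":[0,0,0],"rot":[0,0,0],"hand":0},{"travel":[0,0,0],"rot":[0,0,0],"hand":0},{"travel":[0,0,0],"rot":[0,0,0],"hand":0},{"travel":[0,0,0],"rot":[0,0,0],"hand":0}])

```text
clock: 15.43
position: [464.6, 227.6, 25.8]
ee_rot: [0.627, 0.779, -0.0, -0.0]
contact_force: [-1.1, -0.6, 6.0]
gripper_width: 17.4
grasp_force: 58.6
```

```bash
python3 -c "
from h import *
goto([464.7,228,26],12.2)"
```

```text
t 15.4333 pos [464.6 227.6  25.8] F [-1.1 -0.6  6. ] w 17.4 g 58.6 q6 2.59 yaw 12.34
shift frac (turn first) [ 0.0014  0.0005 -0.0006] rot frac [-1.1e-04 -1.0e-05  4.0e-04]
```

Call:
servo_tool(motion=[{"travel":[0,0,-0.02],"rot":[0,0,0],"hand":0},{"travel":[0,0,-0.05],"rot":[0,0,0],"hand":0},{"travel":[0,0,-0.08],"rot":[0,0,0],"hand":0},{"travel":[0,0,-0.08],"rot":[0,0,0],"hand":0},{"travel":[0,0,-0.08],"rot":[0,0,0],"hand":0},{"travel":[0,0,-0.08],"rot":[0,0,0],"hand":0},{"travel":[0,0,-0.08],"rot":[0,0,0],"hand":0},{"travel":[0,0,0],"rot":[0,0,0.0123],"hand":0},{"travel":[0,0,0],"rot":[0,0,0.0123],"hand":0},{"travel":[0,0,0],"rot":[0,0,0.0123],"hand":0}])

```text
clock: 16.27
position: [464.1, 227.4, 142.9]
ee_rot: [0.714, 0.7, -0.001, -0.001]
contact_force: [-1.1, -0.5, -2.8]
gripper_width: 17.5
grasp_force: 58.7
```

Call:
servo_tool(motion=[{"travel":[0,0,0],"rot":[0,0,0.0123],"hand":0},{"travel":[0,0,0],"rot":[0,0,0.0123],"hand":0},{"travel":[0,0,0],"rot":[0,0,0],"hand":0},{"travel":[0,0,0],"rot":[0,0,0],"hand":0},{"travel":[0,0,0],"rot":[0,0,0],"hand":0}])

```text
clock: 16.68
position: [464.4, 227.4, 142.6]
ee_rot: [0.765, 0.645, -0.001, -0.0]
contact_force: [-0.5, 0.2, -1.9]
gripper_width: 17.7
grasp_force: 58.7
```

```bash
python3 - <<'E'
from h import *
goto([495.2,434.7,140],-9.85)
s=sensors.read_state(); im,d=get_image('wrist'); P=pts(cam('wrist',s),d); cv2.imwrite('pics/wrist7.png',im[...,::-1])
h=cv2.cvtColor(im,cv2.COLOR_RGB2HSV); m=(h[...,0]<16)&(h[...,1]>90)&(P[...,2]>120)&(P[...,2]<180); m[:,:250]=0; m[:,390:]=0
X=P[m]; R=Ro.from_quat(s['ee_rot']).as_matrix(); Q=(X-s['position'])@R
print(len(Q)); 
for a in np.arange(10,75,8):
    k=Q[(Q[:,0]>a)&(Q[:,0]<=a+8)]
    if len(k)>5: print(a,'lat mid',((k[:,1].min()+k[:,1].max())/2).round(1),'top z(tool)',np.percentile(k[:,2],5).round(1))
print('end x',np.percentile(Q[:,0],99.5).round(1))
E
```

```text
t 16.6833 pos [464.4 227.4 142.6] F [-0.5  0.2 -1.9] w 17.7 g 58.7 q6 2.2 yaw -9.73
shift frac (turn first) [ 0.8381 -0.0204  0.0105] rot frac [-0.00026  0.00015  0.00034]
9333
10 lat mid -0.7 top z(tool) -18.6
18 lat mid -0.7 top z(tool) -18.7
26 lat mid -0.7 top z(tool) -18.7
34 lat mid -0.7 top z(tool) -18.7
42 lat mid -0.7 top z(tool) -18.8
50 lat mid -0.5 top z(tool) -18.8
58 lat mid -0.7 top z(tool) -17.0
end x 58.9
```

View pics/wrist7.png

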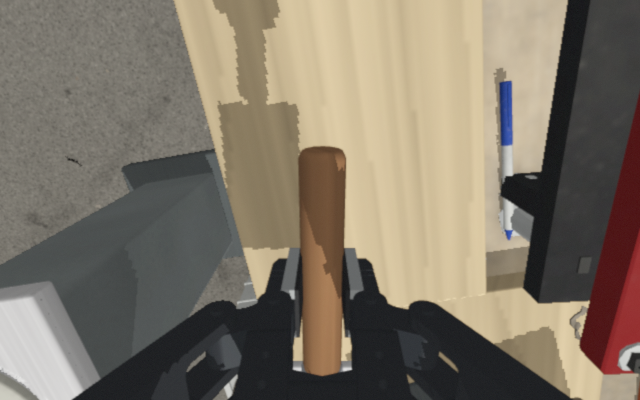

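The wrist view shows the handle held level and centred between the pads, with its end at (322,150). I'll carry it over the stand.

Call:
servo_tool(motion=[{"travel":[0.06,0,0],"rot":[0,0,0.0003],"hand":0},{"travel":[0.1,-0.003,0],"rot":[0,0,0],"hand":0},{"travel":[0.11,-0.003,0],"rot":[0,0,0],"hand":0},{"travel":[0.11,-0.003,0],"rot":[0,0,0],"hand":0},{"travel":[0.11,-0.003,0],"rot":[0,0,0],"hand":0},{"travel":[0.11,-0.003,0],"rot":[0,0,0],"hand":0},{"travel":[0.11,-0.003,0],"rot":[0,0,0],"hand":0},{"travel":[0.088,-0.002,0],"rot":[0,0,0],"hand":0},{"travel":[0.04,0,0],"rot":[0,0,0],"hand":0},{"travel":[0,0,0],"rot":[0,0,0],"hand":0}])

```text
clock: 17.57
position: [495.7, 437.4, 141.9]
ee_rot: [0.765, 0.644, -0.0, -0.0]
contact_force: [-0.2, 0.4, -1.7]
gripper_width: 18.1
grasp_force: 58.7
```

```bash
python3 -c "
from h import *
import h
goto([495.2,434.7,140],-9.85)
s=sensors.read_state(); im,d=get_image('wrist'); cv2.imwrite('pics/wrist8.png',im[...,::-1]); P=pts(cam('wrist',s),d)
goto([495.2,434.7,90],-9.85)
R=Ro.from_quat(s['ee_rot']).as_matrix(); Q=(P-s['position'])@R
m=(P[...,2]>86)&(P[...,2]<102)&(Q[...,0]>20)&(Q[...,0]<70)&(abs(Q[...,1])<40)&(im.max(2).astype(int)-im.min(2)<30)
k=Q[m]; print(len(k),'far clip: x',k[:,0].min().round(1),k[:,0].max().round(1),'y',k[:,1].min().round(1),k[:,1].max().round(1))
"
```

```text
t 17.5667 pos [495.7 437.4 141.9] F [-0.2  0.4 -1.7] w 18.1 g 58.7 q6 2.0 yaw -9.78
shift frac (turn first) [-0.0108 -0.0002  0.0075] rot frac [-1.5e-04  7.0e-05  2.1e-04]
t 17.6167 pos [495.4 435.7 141.9] F [-1.1 -0.2 -1.4] w 18.1 g 58.7 q6 2.0 yaw -9.84
shift frac (turn first) [-0.0039  0.      0.2077] rot frac [-2.8e-04  2.5e-04  4.0e-05]
638 far clip: x 36.1 48.3 y -22.0 22.2
```

View pics/wrist8.png

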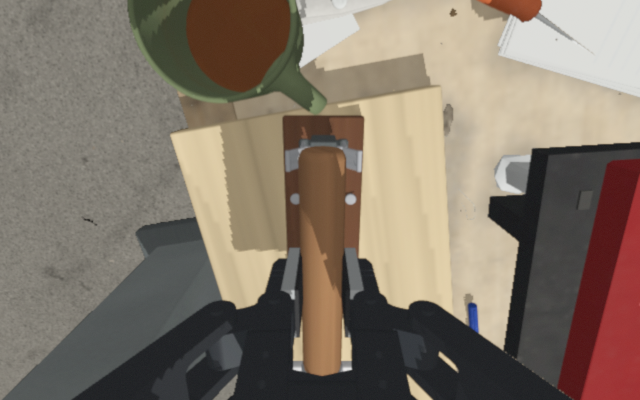

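The view shows the handle over the far clip (323,155) and aligned with the base, with the mug's handle at (315,100) clear of it. I'll descend.

Call:
servo_tool(motion=[{"travel":[-0.003,0,0.03],"rot":[0,0,0],"hand":0},{"travel":[0,0,0.05],"rot":[0,0,0],"hand":0},{"travel":[0,0,0.06],"rot":[0,0,0],"hand":0},{"travel":[0,0,0.05],"rot":[0,0,0],"hand":0},{"travel":[0,0,0.03],"rot":[0,0,0],"hand":0},{"travel":[0,0,0.01],"rot":[0,0,0],"hand":0},{"travel":[0,0,0],"rot":[0,0,0],"hand":0},{"travel":[0,0,0],"rot":[0,0,0],"hand":0}])

```text
clock: 18.28
position: [495.9, 433.9, 86.0]
ee_rot: [0.766, 0.643, -0.0, -0.0]
contact_force: [0.2, -0.4, -0.9]
gripper_width: 17.6
grasp_force: 58.7
```

```bash
python3 -c "
from h import *
goto([495.2,434.7,65.3],-9.85); print(sensors.read_state()['wrist_torque'].round(2))"
```

```text
t 18.2833 pos [495.9 433.9  86. ] F [ 0.2 -0.4 -0.9] w 17.6 g 58.7 q6 2.01 yaw -9.92
shift frac (turn first) [ 0.0025 -0.0034  0.0828] rot frac [-6.e-05 -3.e-05 -2.e-04]
[ 0.09 -0.06  0.01]
```

Call:
servo_tool(motion=[{"travel":[0.0025,-0.001,0.012],"rot":[0,0,0],"hand":0},{"travel":[0,0,0.012],"rot":[0,0,0],"hand":0},{"travel":[0,0,0.012],"rot":[0,0,0],"hand":0},{"travel":[0,0,0.012],"rot":[0,0,0],"hand":0},{"travel":[0,0,0.012],"rot":[0,0,0],"hand":0}])

```text
clock: 18.7
position: [496.9, 436.6, 75.4]
ee_rot: [0.765, 0.644, 0.003, -0.0]
contact_force: [-5.0, -0.9, 16.1]
gripper_width: 17.9
grasp_force: 60.5
```

Call:
servo_tool(motion=[{"travel":[0,0,0.012],"rot":[0,0,0],"hand":0},{"travel":[0,0,0.012],"rot":[0,0,0],"hand":0},{"travel":[0,0,0.006],"rot":[0,0,0],"hand":0},{"travel":[0,0,0],"rot":[0,0,0],"hand":0}])

```text
clock: 19.03
position: [496.1, 436.2, 65.8]
ee_rot: [0.765, 0.644, 0.002, -0.0]
contact_force: [-3.6, -0.2, 9.8]
gripper_width: 18.1
grasp_force: 59.9
```

```bash
python3 -c "
from h import *
goto([495.2,434.7,65.3],-9.85); print(sensors.read_state()['wrist_torque'].round(2))"
```

```text
t 19.0333 pos [496.1 436.2  65.8] F [-3.6 -0.2  9.8] w 18.1 g 59.9 q6 2.0 yaw -9.84
shift frac (turn first) [-0.0065 -0.0026  0.0018] rot frac [ 2.2e-04 -4.5e-04  3.0e-05]
[0.09 0.98 0.02]
```

Call:
servo_tool(motion=[{"travel":[0,0,0.008],"rot":[0,0,0],"hand":0},{"travel":[0,0,0.008],"rot":[0,0,0],"hand":0},{"travel":[0,0,0],"rot":[0,0,0],"hand":0},{"travel":[0,0,0],"rot":[0,0,0],"hand":0}])

```text
clock: 19.37
position: [496.2, 436.2, 65.6]
ee_rot: [0.765, 0.644, 0.002, -0.0]
contact_force: [-8.3, -3.7, 24.6]
gripper_width: 17.6
grasp_force: 61.5
```

```bash
python3 -c "
from h import *
goto([495.2,434.7,65.3],-9.85); s=sensors.read_state(); print(s['wrist_torque'].round(2))
im,d=get_image('wrist'); P=pts(cam('wrist',s),d); cv2.imwrite('pics/wrist9.png',im[...,::-1])
R=Ro.from_quat(s['ee_rot']).as_matrix(); Q=(P-s['position'])@R
h=cv2.cvtColor(im,cv2.COLOR_RGB2HSV); m=(h[...,0]<16)&(h[...,1]>90)&(P[...,2]>70)&(P[...,2]<110)&(abs(Q[...,1])<14)
for a in range(8,64,6):
  k=m&(Q[...,0]>a)&(Q[...,0]<=a+6)
  if k.sum()>5: print(a,'world top z',np.percentile(P[k][:,2],95).round(1),'tool top',np.percentile(Q[k][:,2],5).round(1))
"
```

```text
t 19.3667 pos [496.2 436.2  65.6] F [-8.3 -3.7 24.6] w 17.6 g 61.5 q6 2.0 yaw -9.77
shift frac (turn first) [-0.0067 -0.0028  0.001 ] rot frac [ 0.00041 -0.00052  0.00022]
[-0.95  2.68  0.01]
8 world top z 84.2 tool top -18.6
14 world top z 84.2 tool top -18.6
20 world top z 84.2 tool top -18.5
26 world top z 84.3 tool top -18.7
32 world top z 84.3 tool top -18.7
38 world top z 84.5 tool top -18.8
44 world top z 84.4 tool top -18.7
50 world top z 84.2 tool top -18.5
56 world top z 83.2 tool top -17.4
```

The handle top is at z = 84.2 and level, which puts the axis at 74.2. The push then met a firm stop, so the handle is home. I'll unload and release.

Call:
servo_tool(motion=[{"travel":[0,0,-0.014],"rot":[0,0,0],"hand":0},{"travel":[0,0,0],"rot":[0,0,0],"hand":0},{"travel":[0,0,0],"rot":[0,0,0],"hand":0.4},{"travel":[0,0,0],"rot":[0,0,0],"hand":0.8},{"travel":[0,0,0],"rot":[0,0,0],"hand":1},{"travel":[0,0,0],"rot":[0,0,0],"hand":1},{"travel":[0,0,0],"rot":[0,0,0],"hand":1},{"travel":[0,0,-0.04],"rot":[0,0,0],"hand":1},{"travel":[0,0,-0.08],"rot":[0,0,0],"hand":1},{"travel":[0,0,-0.1],"rot":[0,0,0],"hand":1}])

```text
clock: 20.25
position: [494.7, 433.7, 116.4]
ee_rot: [0.766, 0.643, -0.003, 0.0]
contact_force: [0.1, 0.4, -0.2]
gripper_width: 85.1
grasp_force: 0.0
```

Call:
servo_tool(motion=[{"travel":[0,0,-0.12],"rot":[0,0,0],"hand":1},{"travel":[0,0,-0.12],"rot":[0,0,0],"hand":1},{"travel":[0,0,-0.12],"rot":[0,0,0],"hand":1},{"travel":[0,0,0],"rot":[0,0,0],"hand":1},{"travel":[0,0,0],"rot":[0,0,0],"hand":1},{"travel":[0,0,0],"rot":[0,0,0],"hand":1}])

```text
clock: 20.75
position: [495.2, 434.5, 207.4]
ee_rot: [0.766, 0.643, -0.001, -0.0]
contact_force: [-0.6, 0.3, -0.4]
gripper_width: 84.9
grasp_force: 0.0
```

```bash
python3 - <<'E'
from h import *
s=sensors.read_state(); im,d=get_image('wrist'); P=pts(cam('wrist',s),d)
goto([495.2,434.7,65.3],-9.85)
h=cv2.cvtColor(im,cv2.COLOR_RGB2HSV); m=(h[...,0]<16)&(h[...,1]>90)&(P[...,2]>70)&(P[...,2]<110)&(abs(P[...,0]-495)<40)&(P[...,1]<500)
X=P[m]; l=cv2.fitLine(X[:,:2].astype(np.float32),cv2.DIST_HUBER,0,.01,.01).ravel(); l[:2]*=np.sign(l[1]); a=(X[:,:2]-l[2:])@l[:2]
print('handle yaw',np.degrees(np.arctan2(-l[0],l[1])).round(1))
for lo in np.arange(a.min(),a.max(),12): k=(a>=lo)&(a<lo+12); print(X[k].mean(0)[:2].round(1),'top z',np.percentile(X[k][:,2],90).round(1))
it,dt=get_image('scene'); t0,_=get_image('top')
o=np.zeros((600,640,3),np.uint8); o[:400]=it; o[400:545,:315]=t0[165:310,150:465]; o[400:600,320:640]=cv2.resize(im,(320,200))
cv2.imwrite('pics/final.png',o[...,::-1])
E
```

```text
t 20.8 pos [495.  434.2 206.4] F [-0.9  0.6 -0.1] w 85.4 g 0.0 q6 2.0 yaw -9.93
shift frac (turn first) [2.100e-03 3.000e-04 5.646e-01] rot frac [-0.00037  0.00034 -0.00023]
handle yaw -10.1
[487.8 390. ] top z 84.4
[489.4 401.9] top z 84.2
[491.6 413.8] top z 84.1
[493.5 425.5] top z 84.2
[495.6 437.4] top z 84.1
[497.6 449.2] top z 84.1
[499.7 461. ] top z 84.2
[502.  472.4] top z 84.4
[504.1 484.9] top z 84.3
[505.1 492.4] top z 83.5
```

View pics/final.png

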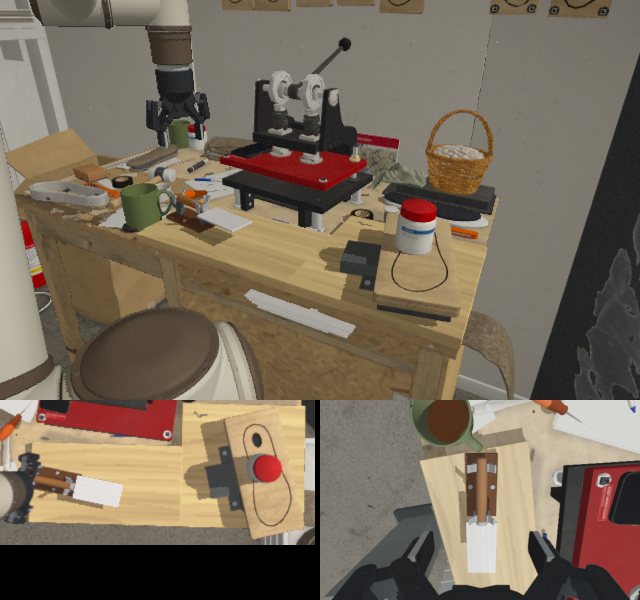

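The lifter lies level in both clips of the stand (480,490), with its top at z about 84.2 along the whole handle. The stack stands upright at the fence, the jar is on the form at (415,225), and the arm is clear.

```bash
python3 -c "
from bench import job_done
print(job_done())"
```

```text
the job is handed in; nothing more can be done
None
```

The lifter was drawn out through the guide, leaving the stack standing on the board, and is clipped level and fully home in the stand; I handed the job in at about 21 s.

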